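# Reverse the ratchet and tighten the castor nut of an upturned case dolly

### The arm

A 6-joint arm with a two-finger parallel gripper is mounted at the origin on the work surface. World frame = base frame: x ahead of the robot, y to its left, z up, the work surface at z = 0. Lengths are in m, angles in rad, forces in N, time in s.
With the tool pointing down it reaches from about 0.35 to 0.925 m from the base axis. Payload 6.4 kg.
Tool frame: the origin (TCP) lies at the very end of the fingers, on their centre line; the grasp point (between the pads) lies 19 mm behind it; z points along the fingers, y is the line along which they close (so a half turn about z gives the same grasp; the last joint's range is limited). The gripper opens to 94 mm and grips with 3 to 60 N. Pads are 16 mm wide; open, the fingers measure 119 mm over their backs; the gripper's body (75 mm by 177 mm) begins 78 mm behind the grasp point.
Start: joints at [1.026, 0.245, 1.558, -0, 1.339, -0.174], TCP at [0.236, 0.606, 0.166] pointing down, gripper open.
Joint ranges: [-3.13, 3.13], [-1.02, 2.26], [0.13, 2.54], [-0.95, 4.09], [0.21, 2.88], [-2.74, 2.74]. Speed limits (rad/s): [2.57, 2.57, 3.14, 3.14, 3.14, 3.14].

### API

Orientations are given as a 3x3 rotation matrix whose columns are the frame's x, y, z axes.
In Python, from rig import arm, eyes, order gives the robot as it stands.
- The arm moves only by the tool arm_command, never from a script. Its argument "motion" is a list of rows, each a list of 7 numbers: the shift along the tool's x, y, z in cm, then the turn, a rotation vector about the tool's x, y, z in degrees, then the closure, from -1 (fully open) to 1 (shut). In form: [[dx, dy, dz, wx, wy, wz, hand], ...]. A call has 1 to 8 rows; each row shifts and turns the commanded pose from where the row before left it, along the tool's axes as they then stand; what a row does not reach is not made up. A row lasts 1/12 s, in which the tool goes at most 41.7 mm and 7.16 degrees, less where a joint would pass 70% of its speed; a pose out of reach is approached as far as the arm can. A call with a gripper value outside its range is refused whole. The fingers move at their own pace and stop on an object; the grip force is fixed at half the most. Time passes only in rows, so rows that do not move let the fingers close. It gives the time, the measured TCP pose, the force, the opening and the grip force at its end, in the units of the state.
- arm.get_state(): the state, without advancing time (a new reading comes with each control period).
- eyes.get_image(name): name is "scene" or "side" or "wrist"; returns a dict with "pixels" (420x560x3 uint8, blue, green, red), "mtx" (3x3 intrinsics, pixels), "dist" ([k1, k2, p1, p2, k3] as OpenCV has them; the pictures are not rectified), "T" (4x4, takes a point from camera to world coordinates). Camera axes: x right, y down, z forward; pixel columns grow to the right and rows downward; lengths in m; the calibration is good to about 2 mm. A picture is of the moment at which its call begins. There is no depth.
- order.sign_off(): hands the job in; it is judged then, once.
The state is a dict: "t": time; "q": joint angles; "qd": joint speeds; "joint_efforts": joint torques, N m; "position": TCP position; "ee_rot": TCP orientation; "force": force on the tool from outside, world axes, zero at the start; "moment": the same for the moment, N m; "opening": finger opening in m; "finger_force": force on a finger pad.
Only numpy, scipy, OpenCV 4.12 (cv2) and the standard library are available. Lean on these libraries where they do the work, as an engineer would, in place of code of your own. Each camera call takes 0.05 s, during which the arm holds its last target. There are 200 camera calls.

### The job

One nut of the upturned dolly's castor is still slack, and the ratchet standing on it is set to undo. Flip the ratchet's direction lever over to tighten, then swing the handle well back, at least an eighth of a turn anticlockwise, away from the wheel, to feel that it clicks freely without turning the nut, and ratchet the nut clockwise, with as many strokes as it takes, until it stops dead, fully tight. Leave the ratchet standing on the nut with its lever set to tighten, and leave the cans, the spanner and the tray of nuts where they are.

Things in the scene. Friction and masses are not known exactly. Their poses are not given: they have to be found in the camera images.
- head (a point): round steel head of the ratchet, 54 mm across, 28 mm thick. This point: on the upright drive axis (through socket and nut), at the middle of the head's top face, 128 mm above the bench. x runs along the handle, outwards to the grip; z up. Head, handle and lever turn level about this axis; the head cannot be lifted or shifted
- grip (a point): centre of the ratchet's red and black grip: a level bar 100 mm long, 22 mm wide, 20 mm thick, its middle 130 mm from the drive axis and 114 mm above the bench (the dolly's deck is 22 mm high); x along the handle, outwards. A bare 16 mm round shaft joins it to the head
- tab (a point): centre of the upright black thumb tab of the direction lever, on top of the ratchet: 10 mm long (along the lever), 9 mm wide, 16 mm tall, from 128.5 to 144.5 mm above the bench. The lever, a dark bar over the shaft, points to the grip; its pivot is on the handle's centre line 40 mm from the drive axis, the tab 32 mm further out. At this height nothing else is near
- lever (a joint): direction lever, rad, + clockwise from above, -0.36 to 0.36; 0 = tab on the handle's centre line (ends: 11 mm aside). A spring snaps it to the nearer side (2 N at the tab at the ends). Negative = undo: the handle carries the nut anticlockwise, clicks freely clockwise; positive = tighten, the reverse. Starts on undo. It nods as the ratchet clicks; on a tooth it rests at 0.13 to 0.36 either side
- wrench (a joint): swing of the handle about the drive axis, rad, + clockwise from above; 0 = head's shoulder at the castor wheel, its clockwise end; free anticlockwise down to -1.9. Starts at -0.35 to -0.1. 18 teeth: up to 0.4 rad of a stroke is lost before it takes hold. Clicking freely it drags 1 to 3 N at the grip
- nut (a joint): angle of the nut with the chrome socket on it about the drive axis, rad, + clockwise from above (tightening). It turns stiffly (self-locking nut, 0.7 N m: 5 to 6 N at the grip) and stops dead when tight, 0.7 to 1.3 rad on from where it starts
- nut_mark (a point): red paint stripe, 3 mm wide, 30 mm tall, on the side of the chrome socket (25 mm diameter), 12.5 mm from the drive axis, 52 mm above the bench; turns with the nut
- dolly: upturned dolly, fixed: plywood deck 380 x 540 x 22 mm with four upright castors, wheels 100 mm in diameter, tops 152 mm above the bench. Origin on the bench below the nut; in its axes the deck spans x -25 to 355, y -30 to 510 mm; wheels 32 mm wide at x 58, y 43 and x 58, y 437 mm. The handle points 112 degrees from its x towards its y axis at wrench 0; swung back it turns on towards -x
- can_blue_mid (a point): middle of a full blue can standing on the bench, 66 mm in diameter, 120 mm tall; bystander
- can_red_mid (a point): middle of a full red and white can standing on the bench, 66 mm in diameter, 120 mm tall; bystander
- spanner: steel spanner 140 mm long lying on the dolly's deck, origin at the middle of its underside; bystander
- nut_tray: open yellow tray of spare nuts on the bench, 120 x 160 x 45 mm, origin at the middle of its underside; bystander

How it is judged:
By the outcome, as a careful person would: the job done as asked, in the order asked, and still so for the second after the job is handed in, with the robot touching nothing.
It also fails if it takes over 61 s, if anything falls off the work surface, if the arm or the gripper's body presses on something with over 40 N, if the wrist force passes 120 N, or if a joint passes its speed limit or range.

## Working session

There is one attempt and no reset: what is moved stays moved. The work goes in short steps, Python scripts to look and compute and a tool call to move; the robot and the scene stay as the last step left them, time stands still between calls to the robot, and variables do not carry over. Pictures are saved under pics/ and viewed, at most 10 in all, crops included, and the job is handed in when it is done.

Besides the shell and the picture viewer there is one more tool, called after "Call:" as name(argument=value, ...), one argument or row to a line, values as JSON. arm_command: Moves the arm, as the interface text tells. Its arguments: {"type":"object","properties":{"motion":{"type":"array"}},"required":["motion"]}

```bash
mkdir -p pics; ls
python3 - <<'E'
from rig import arm, eyes, order
import cv2,numpy as np
s=arm.get_state();print(s['t'],s['position'],np.round(s['ee_rot'],3).tolist(),s['force'],s['opening'])
for n in ["scene","side","wrist"]:
    d=eyes.get_image(n);cv2.imwrite(f"pics/{n}0.png",d['pixels']);np.savez(f"{n}0.npz",**d);print(n,np.round(d['T'],3).tolist(),np.round(d['mtx'],1).tolist(),d['dist'])
a=[cv2.imread(f"pics/{n}0.png") for n in ["scene","side"]]
E
```

```text
pics
0.0 [0.23518369 0.60526642 0.16447724] [[-0.932, 0.362, -0.001], [0.362, 0.932, -0.002], [0.0, -0.002, -1.0]] [-0.00244128 -1.47822206  0.29524877] 0.0938799958220232
scene [[-0.418, 0.773, -0.477, 1.04], [0.908, 0.349, -0.229, 0.19], [-0.01, -0.529, -0.848, 0.902], [0.0, 0.0, 0.0, 1.0]] [[388.0, 0.0, 284.9], [0.0, 388.0, 217.3], [0.0, 0.0, 1.0]] [-0.01951229  0.          0.          0.          0.        ]
side [[0.831, -0.28, 0.48, -0.015], [-0.556, -0.44, 0.705, -0.909], [0.014, -0.853, -0.522, 0.773], [0.0, 0.0, 0.0, 1.0]] [[441.0, 0.0, 280.4], [0.0, 441.0, 203.5], [0.0, 0.0, 1.0]] [0.03490736 0.         0.         0.         0.        ]
wrist [[0.361, 0.896, 0.257, 0.16], [0.932, -0.346, -0.103, 0.635], [-0.003, 0.277, -0.961, 0.384], [0.0, 0.0, 0.0, 1.0]] [[334.9, 0.0, 277.4], [0.0, 334.9, 206.1], [0.0, 0.0, 1.0]] [-0.07794552  0.          0.          0.          0.        ]
```

View pics/scene0.png

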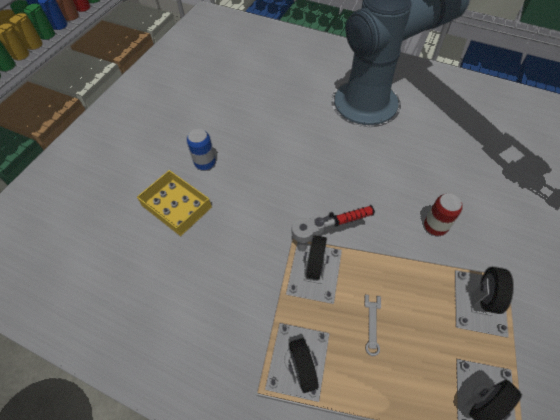

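View pics/side0.png

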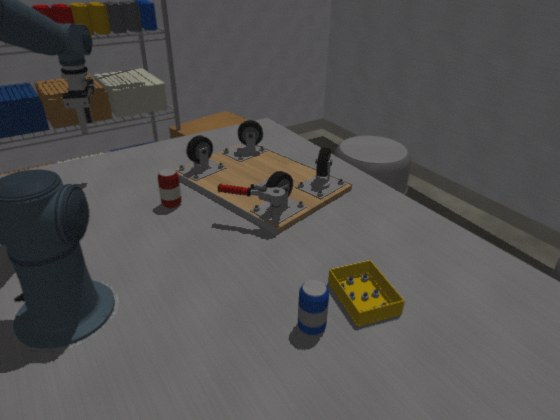

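View pics/wrist0.png

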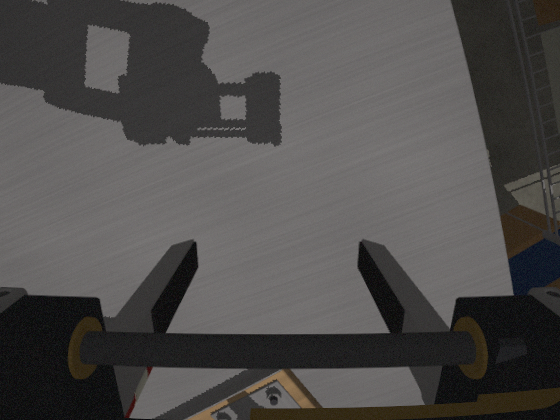

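The scene view shows the ratchet head near (303,232), the grip near (354,215) and the castor wheel at (316,257). The red can is at (443,214), clear of the handle. Next I'll measure and crop.

```bash
cat > h.py <<'E'
import cv2,numpy as np
from rig import arm,eyes,order
def ray(d,uv):
    p=cv2.undistortPoints(np.array([[uv]],float),d['mtx'],d['dist'])[0,0]
    return d['T'][:3,3],d['T'][:3,:3]@np.array([p[0],p[1],1])
def onz(d,uv,z):
    o,v=ray(d,uv);return o+v*(z-o[2])/v[2]
def two(d1,a,d2,b):
    (o1,v1),(o2,v2)=ray(d1,a),ray(d2,b)
    s=np.linalg.lstsq(np.c_[v1,-v2],o2-o1,rcond=None)[0]
    p,q=o1+s[0]*v1,o2+s[1]*v2;return (p+q)/2,np.linalg.norm(p-q)
def proj(d,P):
    T=np.linalg.inv(d['T']);return cv2.projectPoints(np.array([P],float),cv2.Rodrigues(T[:3,:3])[0],T[:3,3],d['mtx'],d['dist'])[0][0,0]
def red(d,box):
    x0,y0,x1,y1=box;b,g,r=[d['pixels'][y0:y1,x0:x1,i].astype(int) for i in range(3)]
    m=((r>90)&(r>2*g)&(r>2*b)).astype(np.uint8)
    m=cv2.morphologyEx(m,cv2.MORPH_CLOSE,np.ones((7,7)))
    c=max(cv2.findContours(m,0,2)[0],key=cv2.contourArea);rc=cv2.minAreaRect(c)
    return (rc[0][0]+x0,rc[0][1]+y0),rc
E
python3 - <<'E'
from h import *
S=dict(np.load('scene0.npz'));D=dict(np.load('side0.npz'))
a,ra=red(S,(320,195,390,235));b,rb=red(D,(210,175,262,205));print(ra,a,rb,b)
print('grip',two(S,a,D,b),onz(S,a,.114),onz(D,b,.114))
print('head',onz(S,(303,230),.128))
c=np.hstack([cv2.resize(S['pixels'][190:270,280:385],None,fx=5,fy=5,interpolation=2)[:,:525]])
e=cv2.resize(D['pixels'][165:225,205:310],None,fx=5,fy=5,interpolation=2)
cv2.imwrite('pics/c0.png',np.vstack([c,e])[:700])
cv2.imwrite('pics/c0.png',cv2.resize(np.vstack([c,e]),None,fx=.85,fy=.85))
E
```

```text
((34.9085693359375, 19.37894058227539), (8.629183769226074, 35.83064651489258), 73.49563598632812) (354.9085693359375, 214.3789405822754) ((23.39956283569336, 12.253274917602539), (27.159643173217773, 3.3040928840637207), 7.594643592834473) (233.39956283569336, 187.25327491760254)
grip (array([0.52063676, 0.12816907, 0.11872382]), np.float64(0.003818716494050522)) [0.51933519 0.12669434 0.114     ] [0.52381613 0.13805074 0.114     ]
head [0.61815216 0.03308599 0.128     ]
```

View pics/c0.png

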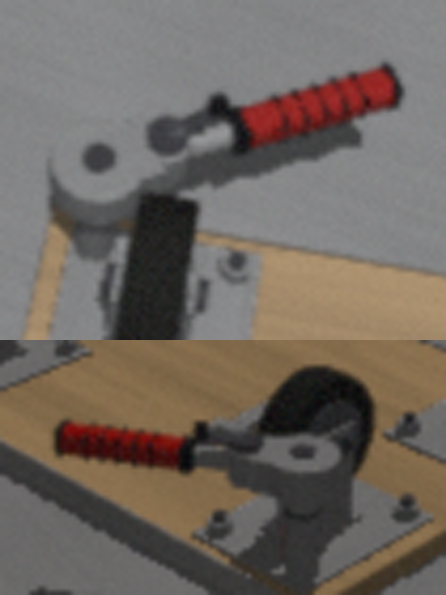

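The crop shows the head top at scene (303.1,226.7) and side (276.3,191.6). The tab sits at scene (331.3,214.5) and side (252.5,186.2), on the far side of the shaft from the wheel.

Run:
```python
from h import *
S=dict(np.load('scene0.npz'));D=dict(np.load('side0.npz'))
f=lambda x,y:(x/4.25+280-.4,y/4.25+190-.4)
g=lambda x,y:(x/4.25+205-.4,(y-340)/4.25+165-.4)
H=two(S,f(98,156),D,g(303,453));G=two(S,f(317,105),D,g(125,447));T=two(S,f(218,104),D,g(202,432))
for n,(p,e) in dict(H=H,G=G,T=T).items():print(n,p,e)
print(onz(S,f(98,156),.128),onz(S,f(317,105),.116),onz(S,f(218,104),.138))
print(onz(D,g(303,453),.128),onz(D,g(125,447),.116),onz(D,g(202,432),.138))
# deck corner
print(onz(S,(292,241),.022),onz(S,(260,393),.022),onz(S,(516,271),.022))
for n,a in (('S',onz(S,f(317,105),.116)-onz(S,f(98,156),.128)),('D',onz(D,g(125,447),.116)-onz(D,g(303,453),.128))):print(n,np.hypot(*a[:2]),np.degrees(np.arctan2(a[1],a[0])))
```

```text
H [0.60781851 0.02890196 0.1269064 ] 0.0022543589442896327
G [0.51893746 0.12504829 0.11284804] 0.0003227229754633681
T [0.55547934 0.07761339 0.13621638] 0.0017282644633575919
[0.60939263 0.02845684 0.128     ] [0.52116904 0.12521433 0.116     ] [0.557397   0.07737843 0.138     ]
[0.60624524 0.02847397 0.128     ] [0.51633319 0.12031331 0.116     ] [0.55355038 0.07585649 0.138     ]
[ 0.60219003 -0.00123648  0.022     ] [0.95964407 0.0856261  0.022     ] [0.45160616 0.53557932 0.022     ]
S 0.1309404940592297 132.35859330420922
D 0.1285248663885925 134.3924581411061
```

Call:
arm_command(
  motion=[
    [0,0,0,0,0,6.5,1],
    [0,0,0,0,0,6.5,1],
    [0,0,0,0,0,6.5,1],
    [0,0,0,0,0,6.3,1],
    [-3.8,-1,0,0,0,0,1],
    [-3.8,-1,0,0,0,0,1],
    [-3.8,-1,0,0,0,0,1],
    [-3.8,-1,0,0,0,0,1],
  ],
)

```text
t: 0.82
position: [0.31, 0.4657, 0.1651]
ee_rot: [[-0.682, 0.731, -0.0], [0.731, 0.682, -0.001], [-0.0, -0.001, -1.0]]
force: [0.4, 0.2, -0.1]
opening: 0.0442
finger_force: 0.0
```

Call:
arm_command(
  motion=[
    [-3.8,-1,0,0,0,0,1],
    [-3.8,-1,0,0,0,0,1],
    [-3.8,-1,0,0,0,0,1],
    [-3.8,-1,0,0,0,0,1],
    [-3.8,-1,0,0,0,0,1],
    [-3.8,-1,0,0,0,0,1],
    [-3.8,-1,0,0,0,0,1],
    [-3.8,-1,0,0,0,0,1],
  ],
)

```text
t: 1.48
position: [0.4588, 0.1885, 0.1655]
ee_rot: [[-0.681, 0.732, 0.0], [0.732, 0.681, 0.0], [-0.0, 0.0, -1.0]]
force: [0.3, -0.4, 0.4]
opening: 0.0005
finger_force: 0.0
```

Call:
arm_command(
  motion=[
    [-3.8,-1,0,0,0,0,1],
    [-3.8,-1,0,0,0,0,1],
    [-3.8,-1,0,0,0,0,1],
    [-3.4,-0.8,0,0,0,0,1],
    [0,0,0,0,0,0,1],
    [0,0,0,0,0,0,1],
  ],
)

```text
t: 1.98
position: [0.5316, 0.0548, 0.1651]
ee_rot: [[-0.679, 0.734, -0.001], [0.734, 0.679, 0.0], [0.001, -0.001, -1.0]]
force: [-0.1, 0.6, 0.1]
opening: 0.0006
finger_force: 0.0
```

```bash
cat > st.py <<'E'
from h import *
H=np.array([.608,.0285]);
def st(th=133):
    s=arm.get_state();t=np.radians(th);u=np.array([np.cos(t),np.sin(t)]);n=np.array([u[1],-u[0]])
    R=s['ee_rot'];r=s['position'][:2]-H
    print('t',s['t'],'p',s['position'].round(4),'yaw_x',np.degrees(np.arctan2(R[1,0],R[0,0])).round(2),'rad',(r@u).round(4),'tan',(r@n).round(4),'F',s['force'].round(1),'M',s['moment'].round(2),'op',s['opening'].round(4),'gf',s['finger_force'],'q',s['q'].round(2))
    return s
E
python3 - <<'E'
from st import *
st()
a=eyes.get_image('wrist')['pixels'];b=eyes.get_image('scene')['pixels'][170:270,260:393]
cv2.imwrite('pics/w1.png',np.hstack([cv2.resize(a,(400,300)),cv2.resize(b,(399,300),interpolation=2)]))
E
```

```text
Traceback (most recent call last):
  File "st.py", line 6, in st
    print('t',s['t'],'p',s['position'].round(4),'yaw_x',np.degrees(np.arctan2(R[1,0],R[0,0])).round(2),'rad',(r@u).round(4),'tan',(r@n).round(4),'F',s['force'].round(1),'M',s['moment'].round(2),'op',s['opening'].round(4),'gf',s['finger_force'],'q',s['q'].round(2))
                                                                                                                                                                                                       ^^^^^^^^^^^^^^^^^^
AttributeError: 'float' object has no attribute 'round'
```

```bash
sed -i "s/s\['opening'\].round(4)/round(s['opening'],4)/" st.py
python3 - <<'E'
from st import *
st()
a=eyes.get_image('wrist')['pixels'];b=eyes.get_image('scene')['pixels'][170:270,260:393]
cv2.imwrite('pics/w1.png',np.hstack([cv2.resize(a,(400,300)),cv2.resize(b,(399,300),interpolation=2)]))
E
```

```text
t 1.9833 p [0.5316 0.0548 0.1651] yaw_x 132.78 rad 0.0713 tan -0.0379 F [-0.1  0.6  0.1] M [-0.06 -0.01 -0.02] op 0.0006 gf 0.0 q [-0.11 -0.03  1.85  0.    1.32 -0.86]
```

View pics/w1.png

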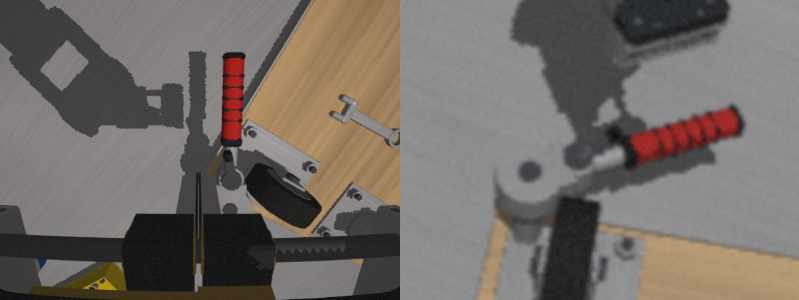

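The wrist view shows the tab at (228,155), to the left of the lever bar, with the closed fingers to its left at x≈197. I'll descend and push towards +y.

Call:
arm_command(
  motion=[
    [0,0,1.6,0,0,0,1],
    [0,0,1.6,0,0,0,1],
    [0,0.7,0,0,0,0,1],
    [0,0.7,0,0,0,0,1],
    [0,0,0,0,0,0,1],
  ],
)

```text
t: 2.5
position: [0.5427, 0.0673, 0.1345]
ee_rot: [[-0.683, 0.73, 0.002], [0.73, 0.683, 0.0], [-0.001, 0.001, -1.0]]
force: [-0.5, 0.2, 0.5]
opening: 0.0005
finger_force: 0.0
```

Call:
arm_command(
  motion=[
    [0,0.4,0,0,0,0,1],
    [0,0.4,0,0,0,0,1],
    [0,0.3,0,0,0,0,1],
    [0,0,0,0,0,0,1],
  ],
)

```text
t: 2.83
position: [0.5504, 0.0735, 0.1341]
ee_rot: [[-0.682, 0.732, 0.001], [0.732, 0.682, 0.0], [-0.001, 0.001, -1.0]]
force: [-0.7, 0.2, -0.7]
opening: 0.0003
finger_force: 0.0
```

Run:
```python
from st import *
st()
a=eyes.get_image('wrist')['pixels'];b=eyes.get_image('scene')['pixels'][170:270,260:393]
cv2.imwrite('pics/w2.png',np.hstack([cv2.resize(a[120:330,180:460],(400,300)),cv2.resize(b,(399,300),interpolation=2)]))
```

```text
t 2.8333 p [0.5504 0.0735 0.1341] yaw_x 132.98 rad 0.0722 tan -0.0114 F [-0.7  0.2 -0.7] M [-0.    0.03 -0.01] op 0.0003 gf 0.0 q [-0.07  0.05  1.83  0.    1.26 -0.82]
```

View pics/w2.png

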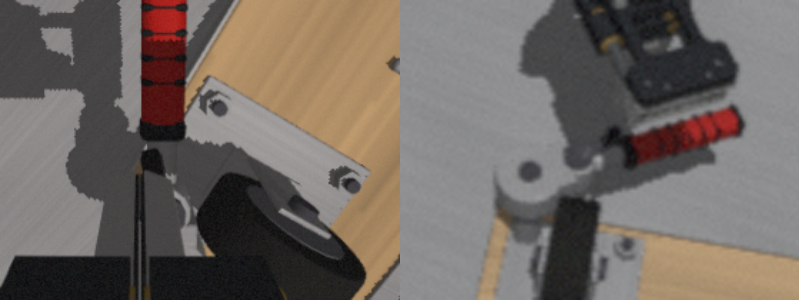

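The crop shows the slim fingertips at (139,170) just touching the tab at (152,160). The lever is still on the undo side, so I'll keep pushing.

Call:
arm_command(
  motion=[
    [0,0.3,0,0,0,0,1],
    [0,0.3,0,0,0,0,1],
    [0,0.3,0,0,0,0,1],
    [0,0.1,0,0,0,0,1],
    [0,0,0,0,0,0,1],
  ],
)

```text
t: 3.35
position: [0.5573, 0.0801, 0.1336]
ee_rot: [[-0.682, 0.732, -0.0], [0.732, 0.682, -0.0], [-0.0, -0.0, -1.0]]
force: [0.1, -0.2, 0.3]
opening: 0.0005
finger_force: 0.0
```

Run:
```python
from st import *
st()
a=eyes.get_image('wrist')['pixels'];b=eyes.get_image('scene')['pixels'][170:270,260:393]
cv2.imwrite('pics/w3.png',np.hstack([cv2.resize(a[180:300,220:380],(400,300),interpolation=2),cv2.resize(b,(399,300),interpolation=2)]))
```

```text
t 3.35 p [0.5573 0.0801 0.1336] yaw_x 132.97 rad 0.0723 tan -0.0019 F [ 0.1 -0.2  0.3] M [-0.05 -0.02 -0.04] op 0.0005 gf 0.0 q [-0.06  0.07  1.81 -0.    1.26 -0.81]
```

View pics/w3.png

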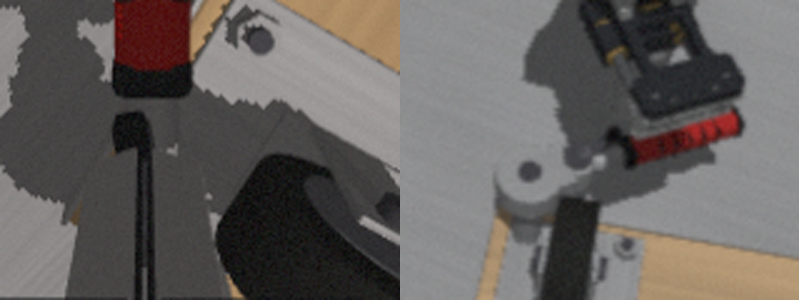

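Run:
```python
from st import *
s=st();W=eyes.get_image('wrist');S=eyes.get_image('scene');np.savez('w3.npz',**W)
t=np.radians(133);u=np.array([np.cos(t),np.sin(t)]);n=np.array([u[1],-u[0]])
def rel(p):r=p[:2]-H;return (r@u*1e3).round(1),(r@n*1e3).round(1)
f=lambda x,y:(220+x/2.5-.3,180+y/2.5-.3)
print('tcp px',(proj(W,s['position'])-[220,180])*2.5)
print('grip end L,R top',rel(onz(W,f(113,92),.122)),rel(onz(W,f(191,92),.122)))
print('tab top',rel(onz(W,f(131,114),.1445)),'tab left',rel(onz(W,f(114,130),.14)),rel(onz(W,f(150,130),.14)))
W1=cv2.resize(W['pixels'][100:300,170:390],None,fx=3.6,fy=3,interpolation=2)
cv2.imwrite('pics/w4.png',cv2.convertScaleAbs(W['pixels'][190:270,230:340].repeat(7,0).repeat(7,1),alpha=2.5))
```

```text
t 3.45 p [0.5571 0.08   0.1335] yaw_x 132.96 rad 0.0724 tan -0.0021 F [-0.1  0.3  0.8] M [-0.02  0.03 -0.03] op 0.0002 gf 0.0 q [-0.06  0.07  1.81 -0.    1.26 -0.81]
tcp px [144.06737686 126.52161592]
grip end L,R top (np.float64(79.0), np.float64(-11.4)) (np.float64(79.0), np.float64(11.2))
tab top (np.float64(80.2), np.float64(-5.8)) tab left (np.float64(74.0), np.float64(-10.5)) (np.float64(74.0), np.float64(-0.7))
```

View pics/w4.png

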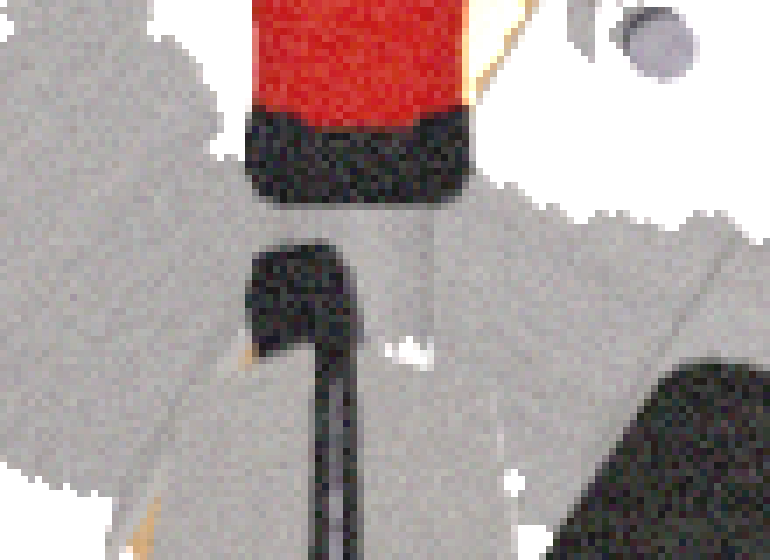

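The fingertips (seam at (333,300)) overlap the tab (247–355, 245–355) sideways, yet there's no force. I'll back off to the w1 pose and measure the tab again there.

Call:
arm_command(
  motion=[
    [0,0,-1.6,0,0,0,1],
    [0,0,-1.6,0,0,0,1],
    [0,-1.8,0,0,0,0,1],
    [0,-1.8,0,0,0,0,1],
    [0,0,0,0,0,0,1],
  ],
)

```text
t: 3.97
position: [0.5296, 0.0543, 0.1658]
ee_rot: [[-0.68, 0.733, -0.0], [0.733, 0.68, -0.001], [-0.0, -0.0, -1.0]]
force: [0.0, -0.2, -0.1]
opening: 0.0004
finger_force: 0.0
```

```bash
cat > tab.py <<'E'
from st import *
def meas(W,th=133,show=True,box=None):
    # rectify the level plane z=.1445 around the ratchet: columns tan -40..40 mm, rows rad 110..-10 mm, 4 px/mm
    t=np.radians(th);u=np.array([np.cos(t),np.sin(t)]);n=np.array([u[1],-u[0]])
    src=[];dst=[]
    for r,a in ((110,-40),(110,40),(10,-40),(10,40)):
        src.append(proj(W,[*(H+u*r/1e3+n*a/1e3),.136]));dst.append([(a+40)*4,(110-r)*4])
    M=cv2.getPerspectiveTransform(np.float32(src),np.float32(dst))
    return cv2.warpPerspective(W['pixels'],M,(320,400),flags=cv2.INTER_CUBIC)
E
python3 - <<'E'
from tab import *
s=st();W=eyes.get_image('wrist');np.savez('w5.npz',**W)
a=meas(W);b=meas(dict(np.load('w3.npz')))
cv2.imwrite('pics/w5.png',cv2.convertScaleAbs(np.hstack([a,b]),alpha=2))
E
```

```text
t 3.9667 p [0.5296 0.0543 0.1658] yaw_x 132.88 rad 0.0724 tan -0.0397 F [ 0.  -0.2 -0.1] M [-0.01  0.01  0.01] op 0.0004 gf 0.0 q [-0.11 -0.03  1.86 -0.    1.32 -0.86]
```

View pics/w5.png

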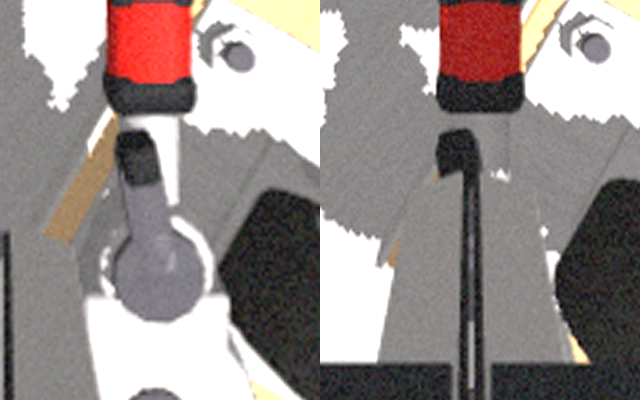

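Run:
```python
from tab import *
D=dict(np.load('side0.npz'));W=dict(np.load('wrist0.npz'))
P=np.array([.2352,.6053,.1645]);R=np.array([[-.932,.362,0],[.362,.932,0],[0,0,-1]])
for up in (0,.019,.038,.06):
    q=P+[0,0,up]
    print(up,'side',proj(D,q),'wrist inner edges, +x face',*[proj(W,q+R@[x,y,0]).round(0) for y in(-.047,.047) for x in(-.008,.008)])
g=D['pixels'].mean(2)[90:150,60:110]
np.set_printoptions(linewidth=250)
print(g[::2,::2].astype(int))
W5=dict(np.load('w5.npz'))
```

```text
0 side [ 91.10352372 139.40137378] wrist inner edges, +x face [211. 241.] [210. 220.] [344. 241.] [345. 220.]
0.019 side [ 89.88702473 134.14959965] wrist inner edges, +x face [205. 252.] [204. 229.] [349. 252.] [351. 229.]
0.038 side [ 88.65182597 128.82481386] wrist inner edges, +x face [199. 265.] [197. 240.] [356. 265.] [358. 240.]
0.06 side [ 87.19762192 122.56582028] wrist inner edges, +x face [190. 283.] [187. 256.] [365. 284.] [367. 256.]
[[87 83 68 84 50 46 37 38 41 35 33 34 22 10 38 54 33 35 42 42 36 40 45 57 62]
 [81 81 68 57 20 16 20 16 21 18 14 22 26 25 50 43 29 46 38 39 46 43 44 50 58]
 [43 36 28 14 24 19 15 20 17 24 14 32 30 22 52 40 40 42 44 44 43 44 43 45 55]
 [48 32 15 19 20 19 12 22 22 24 11 19 21 33 42 43 41 46 41 44 46 41 43 44 49]
 [43 41 28 36 35 42 40 42 50 49 54 57 55 58 32 40 41 43 43 45 44 41 45 40 55]
 [42 49 58 58 58 56 59 60 58 61 61 59 58 60 39 42 42 45 44 45 40 42 40 43 48]
 [42 45 59 60 58 58 60 61 59 57 59 57 41 54 45 36 41 41 43 45 44 42 44 47 40]
 [41 43 54 43 39 59 58 59 62 58 59 60 49 58 59 46 43 37 45 42 41 44 44 42 44]
 [41 44 50 60 56 59 59 59
[... 991 characters left out ...]
64 62 65 66 72 74 80 78 80 81 81 62 54 59 68 73 64 61 62 65 71 75 79 82 82]
 [75 82 83 82 84 83 79 79 78 74 68 57 54 62 67 70 74 79 81 79 82 81 82 82 80]
 [82 82 84 78 73 68 60 62 59 68 73 78 82 85 79 83 79 81 82 81 81 81 83 82 81]
 [68 59 60 63 69 74 77 81 81 83 83 84 82 84 82 81 82 81 81 85 80 82 82 82 80]
 [75 78 81 81 81 83 81 81 81 82 85 80 82 85 84 82 83 84 81 79 80 79 81 79 82]
 [79 81 83 81 81 83 80 82 81 82 83 82 82 85 81 83 82 81 83 84 81 79 82 82 81]
 [80 81 81 82 81 83 84 83 81 81 83 82 87 84 84 83 84 81 80 83 83 83 81 81 78]
 [80 80 81 80 80 82 81 81 83 82 83 85 82 80 83 82 84 82 85 79 84 81 81 83 79]
 [82 81 83 79 81 80 80 81 81 82 83 84 85 82 81 83 83 82 82 82 83 79 82 82 81]]
```

Run:
```python
from tab import *
D=dict(np.load('side0.npz'))
P=np.array([.2352,.6053,.1645]);R=np.array([[-.932,.362,0],[.362,.932,0],[0,0,-1]])
for up in (0,.019,.038):
  for y in(-.0595,-.047,.047,.0595): print(up,y,[proj(D,P+[0,0,up]+R@[x,y,0]).round(1).tolist() for x in(-.008,.008)])
```

```text
0 -0.0595 [[91.2, 146.3], [86.0, 146.7]]
0 -0.047 [[91.7, 144.8], [86.5, 145.2]]
0 0.047 [[95.4, 134.0], [90.5, 134.3]]
0 0.0595 [[95.9, 132.6], [91.0, 132.9]]
0.019 -0.0595 [[90.0, 141.0], [84.7, 141.3]]
0.019 -0.047 [[90.5, 139.5], [85.3, 139.8]]
0.019 0.047 [[94.3, 128.8], [89.3, 129.1]]
0.019 0.0595 [[94.7, 127.5], [89.8, 127.8]]
0.038 -0.0595 [[88.7, 135.5], [83.4, 135.8]]
0.038 -0.047 [[89.2, 134.0], [84.0, 134.4]]
0.038 0.047 [[93.1, 123.6], [88.1, 123.9]]
0.038 0.0595 [[93.6, 122.3], [88.6, 122.6]]
```

The side and wrist views agree that the real fingertips end 38 mm above the reported TCP: rows 135 and 123 in side, (197/358, 240) in wrist. I'd been pushing above the tab, so I'll correct for this offset.

Call:
arm_command(
  motion=[
    [0,0,2.4,0,0,0,1],
    [0,0,2.4,0,0,0,1],
    [0,0,2.3,0,0,0,1],
    [0,0.8,0,0,0,0,1],
    [0,0.6,0,0,0,0,1],
    [0,0.4,0,0,0,0,1],
    [0,0.4,0,0,0,0,1],
    [0,0,0,0,0,0,1],
  ],
)

```text
t: 4.68
position: [0.5489, 0.071, 0.0964]
ee_rot: [[-0.682, 0.731, 0.004], [0.731, 0.682, -0.0], [-0.002, 0.003, -1.0]]
force: [0.1, 0.5, 0.0]
opening: 0.0007
finger_force: 0.0
```

Call:
arm_command(
  motion=[
    [0,0.3,0,0,0,0,1],
    [0,0.3,0,0,0,0,1],
    [0,0,0,0,0,0,1],
  ],
)

```text
t: 4.93
position: [0.5519, 0.0746, 0.0952]
ee_rot: [[-0.682, 0.732, 0.001], [0.732, 0.682, -0.0], [-0.001, 0.001, -1.0]]
force: [0.2, -0.1, 1.7]
opening: 0.0003
finger_force: 0.5
```

```bash
cat >> tab.py <<'E'
def dark(W,zr=(58,84),zc=(-25,25),th=133):
    a=meas(W,th).max(2)  # dark blob (tab) in the rectified plane, mm
    r0,r1=int((110-zr[1])*4),int((110-zr[0])*4);c0,c1=int((zc[0]+40)*4),int((zc[1]+40)*4)
    m=cv2.morphologyEx((a[r0:r1,c0:c1]<32).astype(np.uint8),cv2.MORPH_OPEN,np.ones((9,9)))
    k,l,st_,cn=cv2.connectedComponentsWithStats(m)
    return [dict(tan=round((cn[i][0]+c0)/4-40,1),rad=round(110-(cn[i][1]+r0)/4,1),w=st_[i][2]/4,h=st_[i][3]/4) for i in range(1,k) if st_[i][4]>150]
E
python3 - <<'E'
from tab import *
s=st();W=eyes.get_image('wrist');np.savez('w6.npz',**W)
for n in('w5','w3','w6'):print(n,dark(dict(np.load(n+'.npz'))))
E
```

```text
t 4.9333 p [0.5519 0.0746 0.0952] yaw_x 132.97 rad 0.072 tan -0.0096 F [ 0.2 -0.1  1.7] M [-0.14  0.06  0.02] op 0.0003 gf 0.523621003885637 q [-0.07  0.1   1.85 -0.    1.18 -0.82]
w5 [{'tan': np.float64(-7.2), 'rad': np.float64(74.2), 'w': np.float64(8.25), 'h': np.float64(6.75)}]
w3 [{'tan': np.float64(-0.3), 'rad': np.float64(83.2), 'w': np.float64(18.75), 'h': np.float64(2.0)}, {'tan': np.float64(-5.3), 'rad': np.float64(71.2), 'w': np.float64(10.0), 'h': np.float64(14.25)}]
w6 [{'tan': np.float64(0.1), 'rad': np.float64(83.5), 'w': np.float64(8.5), 'h': np.float64(1.25)}, {'tan': np.float64(8.4), 'rad': np.float64(70.3), 'w': np.float64(8.75), 'h': np.float64(16.0)}]
```

Call:
arm_command(
  motion=[
    [0,-1,0,0,0,0,1],
    [0,-0.6,-0.5,0,0,0,1],
    [0,0,-3,0,0,0,0],
    [0,0,-3,0,0,0,0],
    [2.5,0.6,0,0,0,0,-0.2],
    [3.4,1.8,0,0,0,0,-0.2],
    [0,0,0,0,0,0,-0.2],
  ],
)

```text
t: 5.57
position: [0.5152, 0.1265, 0.1605]
ee_rot: [[-0.684, 0.73, 0.001], [0.73, 0.684, 0.002], [0.001, 0.002, -1.0]]
force: [0.1, -1.0, -0.4]
opening: 0.0305
finger_force: 0.0
```

```bash
cat >> tab.py <<'E'
def handle(W,zz=.124):
    b,g,r=[W['pixels'][...,i].astype(int) for i in range(3)]
    m=((r>45)&(r>2*g)&(r>2*b)).astype(np.uint8);m=cv2.morphologyEx(m,cv2.MORPH_CLOSE,np.ones((11,11)))
    c=max(cv2.findContours(m,0,2)[0],key=cv2.contourArea)
    rc=cv2.minAreaRect(np.float32([onz(W,p[0],zz)[:2]*1e3 for p in c]));B=cv2.boxPoints(rc)
    C=np.array(rc[0])/1e3;v=C-H
    return C.round(4),np.array(rc[1]).round(1),'dir',np.degrees(np.arctan2(v[1],v[0])).round(1),'dist',np.hypot(*v).round(4)
E
python3 - <<'E'
from tab import *
s=st();W=eyes.get_image('wrist');np.savez('w7.npz',**W)
print(handle(W),dark(W),handle(dict(np.load('w5.npz'))))
S=eyes.get_image('scene');np.savez('s7.npz',**S)
cv2.imwrite('pics/w7.png',cv2.resize(W['pixels'],None,fx=1.25,fy=1.25))
E
```

```text
t 5.5667 p [0.5152 0.1265 0.1605] yaw_x 133.14 rad 0.1349 tan -0.001 F [ 0.1 -1.  -0.4] M [ 0.01  0.04 -0.03] op 0.0305 gf 0.0 q [ 0.03 -0.03  1.87  0.    1.31 -0.73]
(array([0.5207, 0.1246]), array([21. , 87.5]), 'dir', np.float64(132.2), 'dist', np.float64(0.1298)) [{'tan': np.float64(23.8), 'rad': np.float64(79.7), 'w': np.float64(2.75), 'h': np.float64(10.5)}, {'tan': np.float64(6.9), 'rad': np.float64(72.6), 'w': np.float64(10.25), 'h': np.float64(12.25)}, {'tan': np.float64(8.6), 'rad': np.float64(62.8), 'w': np.float64(3.75), 'h': np.float64(3.0)}] (array([0.5183, 0.1229]), array([22.1, 87.3]), 'dir', np.float64(133.5), 'dist', np.float64(0.1302))
```

The handle is at 132° and the tab is at +6.9 mm, on the tighten side. Next I'll descend over the grip and close on it.

Call:
arm_command(
  motion=[
    [0,0.2,0,0,0,0,-0.2],
    [0,0,2.6,0,0,0,-0.2],
    [0,0,2.6,0,0,0,-0.2],
    [0,0,2.6,0,0,0,-0.2],
    [0,0,2.5,0,0,0,-0.2],
    [0,0,0,0,0,0,1],
    [0,0,0,0,0,0,1],
    [0,0,0,0,0,0,1],
  ],
)

```text
t: 6.33
position: [0.5196, 0.1239, 0.0579]
ee_rot: [[-0.681, 0.733, 0.002], [0.733, 0.681, -0.0], [-0.001, 0.001, -1.0]]
force: [-0.1, -0.0, -0.1]
opening: 0.0399
finger_force: 0.0
```

Call:
arm_command(
  motion=[
    [0,0,0,0,0,0,1],
    [0,0,0,0,0,0,1],
    [0,0,0,0,0,0,1],
  ],
)

```text
t: 6.58
position: [0.5197, 0.1245, 0.0582]
ee_rot: [[-0.681, 0.732, 0.003], [0.732, 0.681, 0.0], [-0.002, 0.002, -1.0]]
force: [0.6, 0.8, 3.7]
opening: 0.0217
finger_force: 30.0
```

Run:
```python
from tab import *
st(132.2)
def nutpx(S):
    # red stripe on socket below head
    c=proj(S,[*H,.052]).round().astype(int);print(c)
    p=S['pixels'][c[1]-14:c[1]+15,c[0]-14:c[0]+15].astype(int);m=(p[...,2]>1.5*p[...,1])&(p[...,2]>1.5*p[...,0])&(p[...,2]>40)
    return [(x-14,y-14) for y,x in zip(*np.where(m))]
for n in('scene','side'):print(n,nutpx(eyes.get_image(n)))
print(nutpx(dict(np.load('side0.npz'))),nutpx(dict(np.load('scene0.npz'))))
```

```text
t 6.5833 p [0.5197 0.1245 0.0582] yaw_x 132.95 rad 0.1304 tan -0.0009 F [0.6 0.8 3.7] M [-0.06  0.09 -0.05] op 0.0217 gf 29.99987304210663 q [ 0.02  0.1   1.93 -0.    1.11 -0.73]
[302 241]
scene []
[276 213]
side []
[276 213]
[302 241]
[] []
```

Call:
arm_command(
  motion=[
    [-0.07,-1.36,0,0,0,-6,1],
    [-0.07,-1.36,0,0,0,-6,1],
    [-0.07,-1.36,0,0,0,-6,1],
    [-0.07,-1.36,0,0,0,-6,1],
    [0,0,0,0,0,0,1],
  ],
)

```text
t: 7.1
position: [0.4879, 0.0791, 0.0582]
ee_rot: [[-0.921, 0.389, 0.003], [0.389, 0.921, -0.0], [-0.003, 0.001, -1.0]]
force: [0.1, 1.5, 4.8]
opening: 0.0217
finger_force: 30.0
```

```bash
cat > g.py <<'E'
from tab import *
s=st();r=s['position'][:2]-H;a=np.arctan2(r[1],r[0]);n=np.array([np.sin(a),-np.cos(a)]);u=np.array([np.cos(a),np.sin(a)])
print('angle',np.degrees(a).round(1),'R',np.hypot(*r).round(4),'Fcw',(s['force'][:2]@n).round(1),'Frad',(s['force'][:2]@u).round(1))
E
python3 g.py
```

```text
t 7.1 p [0.4879 0.0791 0.0582] yaw_x 157.08 rad 0.1189 tan -0.0533 F [0.1 1.5 4.8] M [0.29 0.09 0.15] op 0.0217 gf 30.01081734895706 q [-0.07  0.01  2.03  0.    1.1  -1.24]
angle 157.2 R 0.1303 Fcw 1.4 Frad 0.5
```

Drag is 1.4 N, so it's clicking freely and the nut isn't being carried. I'll continue the back swing.

Call:
arm_command(
  motion=[
    [-0.07,-1.36,0,0,0,-6,1],
    [-0.07,-1.36,0,0,0,-6,1],
    [-0.07,-1.36,0,0,0,-6,1],
    [-0.07,-1.36,0,0,0,-6,1],
    [-0.07,-1.36,0,0,0,-6,1],
    [-0.07,-1.36,0,0,0,-6,1],
    [-0.07,-1.36,0,0,0,-6,1],
    [0,0,0,0,0,0,1],
  ],
)

```text
t: 7.77
position: [0.4849, -0.0148, 0.0582]
ee_rot: [[-0.945, -0.326, 0.001], [-0.326, 0.945, -0.001], [-0.001, -0.001, -1.0]]
force: [-3.2, 0.0, 8.9]
opening: 0.0214
finger_force: 30.0
```

```bash
python3 g.py
```

```text
t 7.7667 p [ 0.4849 -0.0148  0.0582] yaw_x -161.0 rad 0.0523 tan -0.1195 F [-3.2  0.   8.9] M [0.31 0.7  0.15] op 0.0214 gf 30.02004772424698 q [-0.26 -0.02  2.05 -0.    1.1  -2.17]
angle -160.6 R 0.1305 Fcw 1.1 Frad 3.1
```

Call:
arm_command(
  motion=[
    [-0.07,1.36,0,0,0,6,1],
    [-0.07,1.36,0,0,0,6,1],
    [-0.07,1.36,0,0,0,6,1],
    [-0.07,1.36,0,0,0,6,1],
    [0,0,0,0,0,0,1],
  ],
)

```text
t: 8.18
position: [0.4784, 0.0414, 0.0582]
ee_rot: [[-0.996, 0.091, 0.003], [0.091, 0.996, -0.002], [-0.003, -0.001, -1.0]]
force: [-2.4, -4.6, 7.2]
opening: 0.0217
finger_force: 30.1
```

```bash
python3 g.py
```

```text
t 8.1833 p [0.4784 0.0414 0.0582] yaw_x 174.76 rad 0.0978 tan -0.086 F [-2.4 -4.6  7.2] M [-0.58  0.31 -0.32] op 0.0217 gf 30.05703717470169 q [-0.15 -0.03  2.07 -0.    1.1  -1.63]
angle 174.3 R 0.1303 Fcw -4.9 Frad 1.9
```

Call:
arm_command(
  motion=[
    [-0.05,1.14,0,0,0,5,1],
    [-0.05,1.14,0,0,0,5,1],
    [-0.05,1.14,0,0,0,5,1],
    [-0.05,1.14,0,0,0,5,1],
    [0,0,0,0,0,0,1],
  ],
)

```text
t: 8.6
position: [0.4906, 0.085, 0.0582]
ee_rot: [[-0.905, 0.425, 0.003], [0.425, 0.905, -0.002], [-0.003, -0.0, -1.0]]
force: [-1.6, -4.4, 7.3]
opening: 0.0218
finger_force: 30.0
```

```bash
python3 g.py
```

```text
t 8.6 p [0.4906 0.085  0.0582] yaw_x 154.85 rad 0.1214 tan -0.0474 F [-1.6 -4.4  7.3] M [-0.68  0.36 -0.31] op 0.0218 gf 30.043799579143524 q [-0.06  0.01  2.02 -0.    1.1  -1.19]
angle 154.3 R 0.1303 Fcw -4.7 Frad -0.4
```

The load is 5 N, so the nut is turning. Continuing.

Call:
arm_command(
  motion=[
    [-0.05,1.14,0,0,0,5,1],
    [-0.05,1.14,0,0,0,5,1],
    [-0.05,1.14,0,0,0,5,1],
    [0,0,0,0,0,0,1],
  ],
)

```text
t: 8.93
position: [0.5091, 0.1135, 0.0582]
ee_rot: [[-0.765, 0.644, 0.003], [0.644, 0.765, -0.002], [-0.003, 0.0, -1.0]]
force: [-1.4, -4.5, 8.8]
opening: 0.0218
finger_force: 30.0
```

```bash
python3 g.py
```

```text
t 8.9333 p [0.5091 0.1135 0.0582] yaw_x 139.9 rad 0.1296 tan -0.0144 F [-1.4 -4.5  8.8] M [-0.78  0.33 -0.23] op 0.0218 gf 30.03418117761612 q [ 0.    0.07  1.96 -0.    1.1  -0.87]
angle 139.3 R 0.1304 Fcw -4.3 Frad -1.9
```

Call:
arm_command(
  motion=[
    [-0.03,0.68,0,0,0,3,1],
    [-0.03,0.68,0,0,0,3,1],
    [0,0,0,0,0,0,1],
  ],
)

```text
t: 9.18
position: [0.518, 0.123, 0.0581]
ee_rot: [[-0.694, 0.72, 0.002], [0.72, 0.694, -0.001], [-0.002, 0.0, -1.0]]
force: [-2.6, -4.5, 8.4]
opening: 0.0218
finger_force: 30.0
```

```bash
python3 g.py
```

```text
t 9.1833 p [0.518  0.123  0.0581] yaw_x 133.97 rad 0.1305 tan -0.0014 F [-2.6 -4.5  8.4] M [-0.68  0.42 -0.11] op 0.0218 gf 30.004996061325073 q [ 0.02  0.1   1.94 -0.    1.11 -0.75]
angle 133.6 R 0.1305 Fcw -5.0 Frad -1.5
```

It hasn't stopped yet. Now the second stroke: back 60°, then forward.

Call:
arm_command(
  motion=[
    [-0.07,-1.36,0,0,0,-6,1],
    [-0.07,-1.36,0,0,0,-6,1],
    [-0.07,-1.36,0,0,0,-6,1],
    [-0.07,-1.36,0,0,0,-6,1],
    [-0.07,-1.36,0,0,0,-6,1],
    [0,0,0,0,0,0,1],
  ],
)

```text
t: 9.68
position: [0.4827, 0.0641, 0.0582]
ee_rot: [[-0.962, 0.274, 0.003], [0.274, 0.962, -0.0], [-0.002, 0.0, -1.0]]
force: [-0.6, 0.2, 7.4]
opening: 0.0218
finger_force: 30.0
```

```bash
python3 g.py
```

```text
t 9.6833 p [0.4827 0.0641 0.0582] yaw_x 164.12 rad 0.1115 tan -0.0674 F [-0.6  0.2  7.4] M [0.08 0.25 0.03] op 0.0218 gf 30.00242918729782 q [-0.1  -0.01  2.05  0.    1.1  -1.4 ]
angle 164.1 R 0.1303 Fcw -0.0 Frad 0.6
```

Call:
arm_command(
  motion=[
    [-0.07,-1.36,0,0,0,-6,1],
    [-0.07,-1.36,0,0,0,-6,1],
    [-0.07,-1.36,0,0,0,-6,1],
    [-0.07,-1.36,0,0,0,-6,1],
    [-0.07,-1.36,0,0,0,-6,1],
    [0,0,0,0,0,0,1],
  ],
)

```text
t: 10.18
position: [0.4816, -0.0039, 0.0581]
ee_rot: [[-0.97, -0.244, 0.001], [-0.244, 0.97, -0.001], [-0.001, -0.001, -1.0]]
force: [-3.6, -1.7, 10.5]
opening: 0.0219
finger_force: 30.0
```

```bash
python3 g.py
```

```text
t 10.1833 p [ 0.4816 -0.0039  0.0581] yaw_x -165.88 rad 0.0625 tan -0.1145 F [-3.6 -1.7 10.5] M [0.08 0.62 0.1 ] op 0.0219 gf 30.007688105106354 q [-0.24 -0.02  2.06 -0.    1.1  -2.06]
angle -165.6 R 0.1304 Fcw -0.8 Frad 3.9
```

Call:
arm_command(
  motion=[
    [-0.05,1.14,0,0,0,5,1],
    [-0.05,1.14,0,0,0,5,1],
    [-0.05,1.14,0,0,0,5,1],
    [0,0,0,0,0,0,1],
  ],
)

```text
t: 10.52
position: [0.4778, 0.0329, 0.0581]
ee_rot: [[-1.0, 0.02, 0.002], [0.02, 1.0, -0.0], [-0.002, -0.0, -1.0]]
force: [-1.8, -2.5, 8.3]
opening: 0.0217
finger_force: 30.2
```

```bash
python3 g.py
```

```text
t 10.5167 p [0.4778 0.0329 0.0581] yaw_x 178.87 rad 0.092 tan -0.0922 F [-1.8 -2.5  8.3] M [-0.38  0.43 -0.45] op 0.0217 gf 30.15373706817627 q [-0.17 -0.03  2.07  0.    1.1  -1.72]
angle 178.1 R 0.1303 Fcw -2.5 Frad 1.7
```

Call:
arm_command(
  motion=[
    [-0.03,0.68,0,0,0,3,1],
    [-0.03,0.68,0,0,0,3,1],
    [0,0,0,0,0,0,1],
  ],
)

```text
t: 10.77
position: [0.4788, 0.0453, 0.0582]
ee_rot: [[-0.992, 0.123, 0.001], [0.123, 0.992, -0.002], [-0.001, -0.002, -1.0]]
force: [-4.2, -5.3, 10.5]
opening: 0.022
finger_force: 30.0
```

```bash
python3 g.py
```

```text
t 10.7667 p [0.4788 0.0453 0.0582] yaw_x 172.96 rad 0.1005 tan -0.083 F [-4.2 -5.3 10.5] M [-0.68  0.56 -0.24] op 0.022 gf 30.038783848285675 q [-0.14 -0.03  2.06 -0.    1.1  -1.59]
angle 172.6 R 0.1303 Fcw -5.8 Frad 3.5
```

Call:
arm_command(
  motion=[
    [-0.03,0.68,0,0,0,3,1],
    [-0.03,0.68,0,0,0,3,1],
    [0,0,0,0,0,0,1],
  ],
)

```text
t: 11.02
position: [0.4812, 0.0588, 0.0581]
ee_rot: [[-0.974, 0.226, 0.0], [0.226, 0.974, -0.002], [-0.001, -0.001, -1.0]]
force: [-4.9, -4.6, 11.1]
opening: 0.0216
finger_force: 30.0
```

```bash
python3 g.py
```

```text
t 11.0167 p [0.4812 0.0588 0.0581] yaw_x 166.95 rad 0.1086 tan -0.0721 F [-4.9 -4.6 11.1] M [-0.52  0.71 -0.26] op 0.0216 gf 30.032375156879425 q [-0.11 -0.02  2.05 -0.    1.1  -1.45]
angle 166.6 R 0.1304 Fcw -5.6 Frad 3.7
```

Call:
arm_command(
  motion=[
    [-0.03,0.68,0,0,0,3,1],
    [0,0,0,0,0,0,1],
  ],
)

```text
t: 11.18
position: [0.4829, 0.0653, 0.0581]
ee_rot: [[-0.961, 0.276, 0.0], [0.276, 0.961, -0.001], [-0.001, -0.001, -1.0]]
force: [-4.8, -3.7, 11.3]
opening: 0.0213
finger_force: 30.0
```

```bash
python3 g.py
```

```text
t 11.1833 p [0.4829 0.0653 0.0581] yaw_x 163.95 rad 0.1122 tan -0.0663 F [-4.8 -3.7 11.3] M [-0.47  0.8  -0.19] op 0.0213 gf 30.025934278964996 q [-0.1  -0.01  2.05 -0.    1.1  -1.39]
angle 163.6 R 0.1304 Fcw -4.9 Frad 3.5
```

Call:
arm_command(
  motion=[
    [-0.03,0.68,0,0,0,3,1],
    [-0.03,0.68,0,0,0,3,1],
    [0,0,0,0,0,0,1],
  ],
)

```text
t: 11.43
position: [0.4869, 0.0769, 0.0581]
ee_rot: [[-0.927, 0.374, -0.002], [0.374, 0.927, -0.004], [0.0, -0.005, -1.0]]
force: [-8.9, -10.0, 13.0]
opening: 0.0219
finger_force: 30.0
```

```bash
python3 g.py
```

```text
t 11.4333 p [0.4869 0.0769 0.0581] yaw_x 158.05 rad 0.118 tan -0.0556 F [ -8.9 -10.   13. ] M [-1.48  1.36  0.08] op 0.0219 gf 30.004805624485016 q [-0.07  0.01  2.03 -0.01  1.11 -1.26]
angle 158.2 R 0.1304 Fcw -12.5 Frad 4.5
```

Call:
arm_command(
  motion=[
    [-0.03,0.68,0,0,0,3,1],
    [0,0,0,0,0,0,1],
  ],
)

```text
t: 11.6
position: [0.4891, 0.0822, 0.058]
ee_rot: [[-0.907, 0.421, -0.004], [0.421, 0.907, -0.006], [0.001, -0.007, -1.0]]
force: [-10.8, -12.8, 15.6]
opening: 0.0215
finger_force: 30.0
```

```bash
python3 g.py
```

```text
t 11.6 p [0.4891 0.0822 0.058 ] yaw_x 155.09 rad 0.1204 tan -0.0503 F [-10.8 -12.8  15.6] M [-2.03  1.69  0.22] op 0.0215 gf 30.029595494270325 q [-0.06  0.02  2.02 -0.01  1.11 -1.19]
angle 155.7 R 0.1305 Fcw -16.1 Frad 4.5
```

Call:
arm_command(
  motion=[
    [-0.03,0.68,0,0,0,3,1],
    [0,0,0,0,0,0,1],
  ],
)

```text
t: 11.77
position: [0.4917, 0.0874, 0.058]
ee_rot: [[-0.884, 0.468, -0.005], [0.468, 0.884, -0.008], [0.001, -0.009, -1.0]]
force: [-12.7, -14.8, 16.7]
opening: 0.0218
finger_force: 30.1
```

```bash
python3 g.py
```

```text
t 11.7667 p [0.4917 0.0874 0.058 ] yaw_x 152.12 rad 0.1224 tan -0.0449 F [-12.7 -14.8  16.7] M [-2.58  2.15  0.33] op 0.0218 gf 30.065075755119324 q [-0.05  0.03  2.01 -0.01  1.11 -1.13]
angle 153.1 R 0.1304 Fcw -19.0 Frad 4.6
```

Run:
```python
from tab import *
W=eyes.get_image('wrist');S=eyes.get_image('scene');np.savez('w8.npz',**W);np.savez('s8.npz',**S)
print(handle(W));print(dark(W,th=155))
cv2.imwrite('pics/w8.png',np.vstack([np.hstack([cv2.resize(W['pixels'],(400,300)),cv2.resize(S['pixels'][150:270,240:400],(400,300),interpolation=2)]),np.hstack([meas(W,155),np.zeros((400,480,3),np.uint8)])[:300]]))
```

```text
(array([0.4884, 0.0898]), array([21.1, 78.8]), 'dir', np.float64(152.8), 'dist', np.float64(0.1344))
[{'tan': np.float64(15.0), 'rad': np.float64(68.7), 'w': np.float64(10.75), 'h': np.float64(20.25)}, {'tan': np.float64(-23.1), 'rad': np.float64(66.5), 'w': np.float64(4.25), 'h': np.float64(16.25)}]
```

View pics/w8.png

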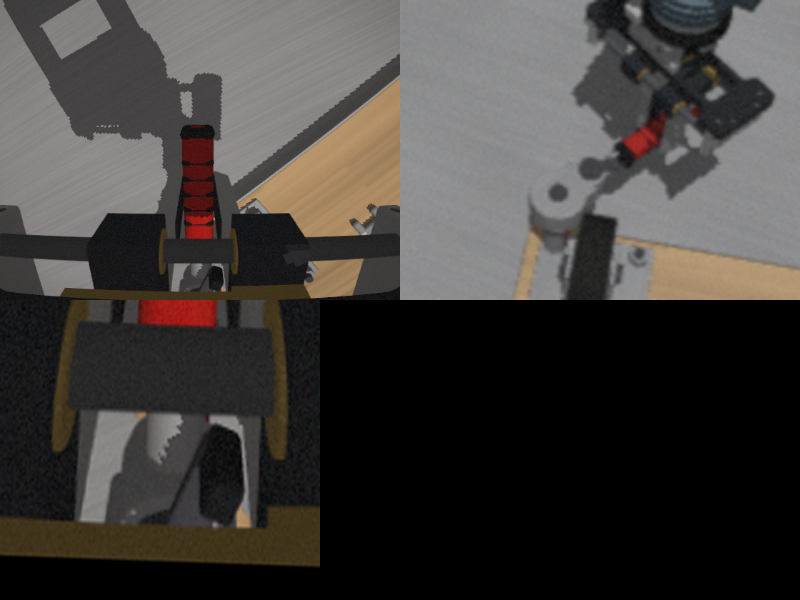

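Bottom left, the lever tab is at (220,470), fully over on the tighten side, and the handle is at 153°. The force has risen well past 5–6 N, so I'll press a little further to confirm the stop.

Call:
arm_command(
  motion=[
    [-0.03,0.68,0,0,0,3,1],
    [0,0,0,0,0,0,1],
  ],
)

```text
t: 12.03
position: [0.4943, 0.0924, 0.0579]
ee_rot: [[-0.858, 0.513, -0.007], [0.513, 0.858, -0.01], [0.001, -0.012, -1.0]]
force: [-15.3, -17.6, 19.3]
opening: 0.0216
finger_force: 30.1
```

```bash
python3 g.py
```

```text
t 12.0333 p [0.4943 0.0924 0.0579] yaw_x 149.14 rad 0.1243 tan -0.0396 F [-15.3 -17.6  19.3] M [-3.26  2.66  0.29] op 0.0216 gf 30.062270164489746 q [-0.03  0.04  2.   -0.01  1.11 -1.06]
angle 150.7 R 0.1304 Fcw -22.9 Frad 4.7
```

Call:
arm_command(
  motion=[
    [-0.03,0.68,0,0,0,3,1],
    [0,0,0,0,0,0,1],
    [0,0,0,0,0,0,1],
  ],
)

```text
t: 12.28
position: [0.4971, 0.097, 0.0579]
ee_rot: [[-0.831, 0.556, -0.01], [0.556, 0.831, -0.012], [0.002, -0.015, -1.0]]
force: [-17.5, -20.4, 21.6]
opening: 0.0221
finger_force: 30.1
```

```bash
python3 g.py; python3 -c "
from tab import *
print(handle(eyes.get_image('wrist')))"
```

```text
t 12.2833 p [0.4971 0.097  0.0579] yaw_x 146.25 rad 0.1257 tan -0.0344 F [-17.5 -20.4  21.6] M [-3.71  3.18  0.33] op 0.0221 gf 30.073365569114685 q [-0.02  0.05  1.99 -0.01  1.11 -1.  ]
angle 148.3 R 0.1304 Fcw -26.5 Frad 4.2
(array([0.4943, 0.0999]), array([21.2, 78.9]), 'dir', np.float64(147.9), 'dist', np.float64(0.1343))
```

Call:
arm_command(
  motion=[
    [-0.03,-0.68,0,0,0,-3,1],
    [-0.03,-0.68,0,0,0,-3,1],
    [0,0,0,0,0,0,1],
  ],
)

```text
t: 12.58
position: [0.491, 0.0858, 0.0579]
ee_rot: [[-0.885, 0.466, -0.007], [0.466, 0.885, -0.009], [0.002, -0.011, -1.0]]
force: [-13.5, -16.0, 17.7]
opening: 0.0217
finger_force: 30.0
```

```bash
python3 g.py
```

```text
t 12.5833 p [0.491  0.0858 0.0579] yaw_x 152.24 rad 0.1217 tan -0.0465 F [-13.5 -16.   17.7] M [-2.87  2.46  0.21] op 0.0217 gf 29.96277540922165 q [-0.05  0.02  2.01 -0.01  1.11 -1.13]
angle 153.9 R 0.1303 Fcw -20.3 Frad 5.1
```

Call:
arm_command(
  motion=[
    [-0.03,-0.68,0,0,0,-3,1],
    [-0.03,-0.68,0,0,0,-3,1],
    [0,0,0,0,0,0,1],
  ],
)

```text
t: 12.83
position: [0.4864, 0.075, 0.0579]
ee_rot: [[-0.928, 0.372, -0.004], [0.372, 0.928, -0.005], [0.002, -0.006, -1.0]]
force: [-9.7, -8.4, 15.0]
opening: 0.0216
finger_force: 30.0
```

```bash
python3 g.py
```

```text
t 12.8333 p [0.4864 0.075  0.0579] yaw_x 158.17 rad 0.1169 tan -0.0572 F [-9.7 -8.4 15. ] M [-1.75  1.72  0.17] op 0.0216 gf 29.958986341953278 q [-0.07  0.01  2.03 -0.01  1.11 -1.26]
angle 159.1 R 0.1301 Fcw -11.3 Frad 6.1
```

The force retraces the same elastic line, so the nut is dead tight. I'll relax the handle, release and retreat.

Call:
arm_command(
  motion=[
    [-0.04,-0.91,0,0,0,-4,1],
    [-0.04,-0.91,0,0,0,-4,1],
    [0,0,0,0,0,0,1],
  ],
)

```text
t: 13.08
position: [0.4818, 0.0594, 0.0579]
ee_rot: [[-0.971, 0.24, -0.002], [0.24, 0.971, -0.001], [0.001, -0.001, -1.0]]
force: [-6.1, 1.4, 12.0]
opening: 0.0217
finger_force: 30.0
```

```bash
python3 g.py
```

```text
t 13.0833 p [0.4818 0.0594 0.0579] yaw_x 166.1 rad 0.1087 tan -0.0712 F [-6.1  1.4 12. ] M [-0.28  1.11 -0.1 ] op 0.0217 gf 29.992475509643555 q [-0.11 -0.01  2.05 -0.    1.1  -1.44]
angle 166.2 R 0.1299 Fcw -0.1 Frad 6.2
```

Call:
arm_command(
  motion=[
    [0,0,0,0,0,0,0.1],
    [0,0,0,0,0,0,0],
    [0,0,0,0,0,0,0],
    [0,0,0,0,0,0,0],
    [0,0,-2,0,0,0,0],
    [0,0,-3,0,0,0,0],
    [0,0,-4,0,0,0,0],
    [0,0,-4,0,0,0,0],
  ],
)

```text
t: 13.75
position: [0.4814, 0.0609, 0.1868]
ee_rot: [[-0.97, 0.242, -0.003], [0.242, 0.97, 0.0], [0.003, -0.0, -1.0]]
force: [1.2, -0.5, 0.1]
opening: 0.0468
finger_force: 0.0
```

Call:
arm_command(
  motion=[
    [3,0,-1,0,0,0,0],
    [3,0,0,0,0,0,0],
    [2,0,0,0,0,0,0],
    [0,0,0,0,0,0,0],
    [0,0,0,0,0,0,0],
  ],
)

```text
t: 14.17
position: [0.4049, 0.0802, 0.1965]
ee_rot: [[-0.97, 0.242, 0.001], [0.242, 0.97, -0.0], [-0.001, 0.0, -1.0]]
force: [0.6, -0.3, 0.9]
opening: 0.0469
finger_force: 0.0
```

```bash
python3 g.py
python3 - <<'E'
from tab import *
W=eyes.get_image('wrist');S=eyes.get_image('scene')
h=handle(W);print(h);print(dark(W,th=float(h[3])));b=red(S,(300,170,400,260));print(onz(S,b[0],.118),b[1])
th=float(h[3]);cv2.imwrite('pics/w9.png',cv2.convertScaleAbs(meas(W,th),alpha=1.5))
S0=dict(np.load('scene0.npz'))
# changes in bystanders
d=np.abs(S['pixels'].astype(int)-S0['pixels']).max(2)
for n,(x0,y0,x1,y1) in dict(blue=(185,125,218,172),red=(422,190,465,238),span=(362,290,384,358),tray=(135,168,215,236)).items():print(n,(d[y0:y1,x0:x1]>50).sum())
E
```

```text
t 14.1667 p [0.4049 0.0802 0.1965] yaw_x 166.01 rad 0.1763 tan -0.1133 F [ 0.6 -0.3  0.9] M [-0.02  0.   -0.02] op 0.0469 gf 0.0 q [-0.08 -0.38  2.1   0.    1.43 -1.41]
angle 165.7 R 0.2096 Fcw -0.2 Frad -0.6
(array([0.3822, 0.2992]), array([66.6, 60.8]), 'dir', np.float64(129.8), 'dist', np.float64(0.3526))
[]
[0.48219622 0.06256203 0.118     ] ((35.527584075927734, 22.968965530395508), (8.055412292480469, 30.477693557739258), 41.6335334777832)
blue 0
red 0
span 0
tray 0
```

Run:
```python
from tab import *
t=np.radians(164.8);u=np.array([np.cos(t),np.sin(t)]);n=np.array([u[1],-u[0]])
for nm in('scene','side'):
    D=eyes.get_image(nm)
    for a in(-11,-7,-4,0,4,7,11):
        x,y=proj(D,[*(H+u*.0715+n*a/1e3),.138]).round().astype(int)
        print(nm,a,(x,y),D['pixels'][y-1:y+2,x-1:x+2].max(2).mean().round())
```

```text
scene -11 (np.int64(318), np.int64(201)) 138.0
scene -7 (np.int64(319), np.int64(202)) 121.0
scene -4 (np.int64(320), np.int64(203)) 76.0
scene 0 (np.int64(322), np.int64(204)) 42.0
scene 4 (np.int64(323), np.int64(205)) 37.0
scene 7 (np.int64(324), np.int64(205)) 41.0
scene 11 (np.int64(326), np.int64(206)) 43.0
side -11 (np.int64(254), np.int64(193)) 84.0
side -7 (np.int64(253), np.int64(193)) 81.0
side -4 (np.int64(253), np.int64(192)) 48.0
side 0 (np.int64(253), np.int64(192)) 48.0
side 4 (np.int64(252), np.int64(191)) 34.0
side 7 (np.int64(252), np.int64(191)) 34.0
side 11 (np.int64(252), np.int64(190)) 35.0
```

The tab is dark on the positive (tighten) side in both views, the handle is free and the bystanders haven't moved. Handing in.

```bash
python3 -c "
from rig import order
print(order.sign_off())"
```

```text
the job is handed in; nothing more can be done
None
```

I flipped the lever to tighten, swung the handle back about 67° (it clicked freely) and drove the nut to its dead stop in two strokes; the ratchet is still on the nut, set to tighten, the cans, spanner and tray are unmoved, and the job is handed in.

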